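# Let out a telescoping wheel wrench by one hole

## Robot

A 7-joint arm with a two-finger parallel gripper is mounted at the origin on the work surface. World frame = base frame: x ahead of the robot, y to its left, z up, the work surface at z = 0. Lengths are in m, angles in rad, forces in N, time in s.
With the tool pointing down it reaches from about 0.425 to 0.925 m from the base axis. Payload 6.8 kg.
Tool frame: the origin (TCP) lies midway between the tips of the shut fingers; the grasp point (between the pads) lies 19 mm behind it; z points along the fingers, y is the direction in which the jaws open and shut (so a half turn about z gives the same grasp; the last joint's range is limited). The gripper opens to 85 mm and grips with 20 to 120 N. Pads are 22 mm wide; open, the fingers measure 114 mm over their backs; the gripper's body (76 mm by 85 mm) begins 54 mm behind the grasp point. The pads swing forward as they close: fully open they stand 13 mm farther back than shut.
Start: joints at [1.018, 0.477, 0.022, 1.555, -0.011, 1.109, -0.083], TCP at [0.29, -0.609, 0.193] pointing down, gripper open.
Joint ranges: [-2.96, 2.96], [-0.34, 2.1], [-1.41, 1.46], [0.24, 2.44], [-1.37, 4.51], [0.17, 1.92], [-2.96, 2.96]. Speed limits (rad/s): [2.39, 2.39, 3.14, 3.14, 3.14, 3.14, 3.14].

## Interface

Orientations are given as a rotation vector (axis times angle).
In Python, from bench import r gives the robot as it stands. The module is installed in compiled form; this text tells all that it offers.
- The arm moves only by the tool play_rows, never from a script. Its argument "plan" is a list of rows, each a list of 7 numbers: the shift along the world's x, y, z in mm, then the turn, a rotation vector about the world's x, y, z in rad, then the finger opening in mm, from 0 to 85.4. A call has 1 to 12 rows; each row is the pose to reach, as a shift and turn from the pose commanded when the call began; what a row does not reach only later rows make up. A row lasts 1/10 s, in which the tool goes at most 50 mm and 8.59 degrees, less where a joint would pass 70% of its speed; a pose out of reach is approached as far as the arm can. A call with a gripper value outside its range is refused whole. The fingers move at their own pace and stop on an object; "grip_force" is the grip in N (left out, the last holds). Time passes only in rows, so rows that repeat a pose let the fingers close. It gives the time, the measured TCP pose, the force and the opening at its end, in the units of the state.
- r.get_obs(): the state, without advancing time (a new reading comes with each control period).
- r.grab_frame(name): name is "scene" or "top" or "wrist"; returns a dict with "color" (384x512x3 uint8, blue, green, red), "z_map" (384x512 float32, m along the optical axis (not along the pixel's ray), 0 where there is no reading), "camera_matrix" (3x3 intrinsics, pixels), "k1" (the pictures are not rectified: a ray, as slopes to the right and down, at radius r is drawn at 1 + k1 r^2 times it, then the intrinsics apply), "R" (3x3) and "t" (3): a world point X has camera coordinates R X + t. Camera axes: x right, y down, z forward; pixel columns grow to the right and rows downward; lengths in m; the calibration is good to about 2 mm. A picture is of the moment at which its call begins.
- r.hand_in(): hands the job in, once; it reports no verdict.
The state is a dict: "clock": time; "joints": joint angles; "qvel": joint speeds; "tau": joint torques, N m; "tcp_pos": TCP position; "orientation": TCP orientation; "contact_force": force on the tool from outside, world axes, zero at the start; "moment": the same for the moment, N m; "grip_width": finger opening in m.
Only numpy, scipy, OpenCV 4.12 (cv2) and the standard library are available. Lean on these libraries where they do the work, as an engineer would, in place of code of your own. Each camera call takes 0.05 s, during which the arm holds its last target.

## Task

On the parts counter two telescoping tools lie in wooden display stands, a wheel wrench and an ice scraper. Let the wheel wrench out to its middle hole: press its thumb button down, slide it along towards the socket end and let go so that the button pops up in the next hole, not the last one. Leave the ice scraper at its length.

Things in the scene. Friction and masses are not known exactly. Their poses are not given: they have to be found in the camera images.
- wrench_thumb (a point): Centre of the wheel wrench's thumb button: black block 34 (x, across the tube) x 30 (y) x 18 mm high with a ribbed flat top, on a thin neck, its underside 10 mm above the square steel sleeve (28 mm wide, so fingers can straddle it). Popped up in the hole nearest the ribbed black handle; moves with the bar. y points along the level tube to the upright hexagonal socket at the other end; z is up.
- wrench_button (a joint): How far that button is pressed, m: 0 popped up in a hole, 0.008 fully down. Spring: 5 N at the top, 8 N at the bottom. Unlocked when pressed over 4 mm. Let go between holes it stays 3.5 mm down, under the sleeve's wall, until slid to a hole.
- wrench_bar (a joint): How far the wrench is let out, m, along y of wrench_thumb: holes at 0 (start), 0.060 (the one wanted) and 0.120, each with 7 mm of play either way; about 2 N of friction once unlocked. The holes are 28 mm long, joined by a narrow slot in the top of the 260 mm sleeve; the stand's clamps, no higher than 3 mm over the sleeve, are 100 to 130 mm either side of the middle hole.
- scraper_bar (a joint): How far the ice scraper is let out, m: starts at its first hole, 0, and is to stay there. Same button, sleeve and stand as the wrench, about 180 mm in front of or behind it, but with a wide flat pale blade at the far end in place of the socket and a smooth grey handle.

How it is judged:
On the way:
1. the wrench's thumb button is pressed down (value of joint wrench_button above 0.003 m).
At the end, for the whole second after the job is handed in: The wheel wrench is let out to its middle hole (60 mm, give or take 10 mm) with its thumb button popped up (less than 2 mm down) and at rest; the ice scraper is still in its first hole (let out less than 12 mm) (value of joint wrench_bar between 0.05 and 0.07 m and value of joint wrench_button below 0.002 m and velocity of joint wrench_bar between -0.01 and 0.01 m/s and value of joint scraper_bar below 0.012 m); the robot touches nothing.
It fails at once if the ice scraper is let out of its first hole (value of joint scraper_bar above 0.012 m).
It also fails if it takes over 32 s, if anything falls off the work surface, if the arm or the gripper's body presses on something with over 40 N, if the wrist force passes 120 N, or if a joint passes its speed limit or range.

## Working session

There is one attempt and no reset: what is moved stays moved. The work goes in short steps, Python scripts to look and compute and a tool call to move; the robot and the scene stay as the last step left them, time stands still between calls to the robot, and variables do not carry over. Pictures are saved under pics/ and viewed, and the job is handed in when it is done.

Besides the shell and the picture viewer there is one more tool, called after "Emit:" by a JSON object that holds its "method" and its "body". play_rows: Moves the arm, as the interface text tells. Its arguments: {"type":"object","properties":{"plan":{"type":"array"},"grip_force":{"type":"number"}},"required":["plan"]}

```bash
mkdir -p pics
cat > h.py <<'E'
import numpy as np,cv2,pickle
from bench import r
def grab(n,tag):
    f=r.grab_frame(n); cv2.imwrite(f'pics/{tag}.png',f['color']); pickle.dump(f,open(f'{tag}.pkl','wb')); return f
def cloud(f):
    K=np.array(f['camera_matrix']);k1=f['k1'];z=f['z_map'];h,w=z.shape
    u,v=np.meshgrid(np.arange(w),np.arange(h))
    p=cv2.undistortPoints(np.stack([u,v],-1).reshape(-1,1,2).astype(np.float64),K,np.array([k1,0,0,0.])).reshape(h,w,2)
    C=np.dstack([p[...,0]*z,p[...,1]*z,z])
    return (C-np.array(f['t']))@np.array(f['R'])
E
python3 - <<'E'
from h import *
for n in('scene','top'):
    f=grab(n,n+'0'); print(n,f['k1'],f['R'],f['t'])
print(r.get_obs())
E
```

```text
scene -0.059274156002719555 [[-0.39486121  0.91873667 -0.00275008]
 [ 0.79186715  0.33881345 -0.50808647]
 [-0.4658659  -0.20280134 -0.86130168]] [ 0.22429384 -0.41507459  1.00253288]
top -0.014335450897529373 [[ 0.0217413  -0.99956442  0.01995698]
 [-0.98572749 -0.02476497 -0.16651729]
 [ 0.16693899 -0.01605184 -0.98583655]] [-0.01990746  0.57029064  0.76196529]
{'clock': 0.1, 'joints': array([ 1.01791487,  0.47769332,  0.02235307,  1.556341  , -0.01149229,
        1.10933327, -0.08311029]), 'qvel': array([ 1.56414738e-03,  2.31016854e-04, -5.95941319e-04, -4.62264190e-03,
       -8.25432268e-05,  1.38793317e-03, -5.22251336e-04]), 'tau': array([ 3.91117675e-03, -5.97768867e+01,  1.61395703e+00, -2.81954134e+01,
        1.29244136e-02,  5.16170127e-03, -3.43508987e-05]), 'tcp_pos': array([ 0.29014439, -0.6087935 ,  0.19174427]), 'orientation': array([-3.06268954e+00, -6.92575693e-01,  7.68577252e-04]), 'contact_force': array([ 0.2386227 , -0.15864112,  1.30105367]), 'moment': array([ 0.00688909, -0.01189854, -0.01728776]), 'grip_width': 0.085301481070204}
```

View pics/scene0.png

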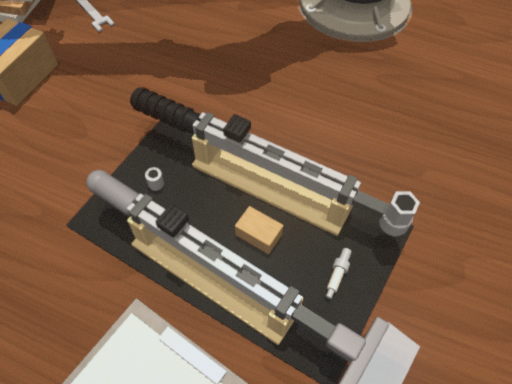

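View pics/top0.png

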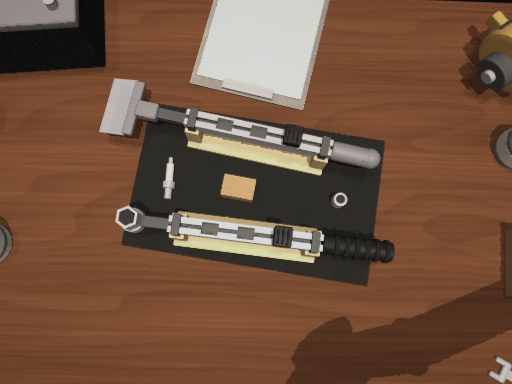

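The scene view has the wrench (ribbed handle, hex socket) at the top, with its thumb button at about (237,127). In the top view the button is at (283,237), the middle and last holes are at (246,233) and (210,229), and the socket is at (130,217). The scraper is in the upper row, with its button at (292,135).

Run:
```python
from h import *
for n in('top0','scene0'):
    f=pickle.load(open(n+'.pkl','rb'));P=cloud(f);g=f['color'].max(2)
    pts=[(283,237),(283,232),(246,233),(210,229),(264,235),(228,231),(176,225),(316,242),(292,135),(258,131),(130,217),(350,245)] if n=='top0' else [(237,126),(275,152),(310,168),(255,143),(292,160)]
    for u,v in pts: print(n,u,v,P[v,u].round(4),g[v,u])
    # button: z band, near
    cen=P[237,283] if n=='top0' else P[126,237]
    d=np.linalg.norm(P[...,:2]-cen[:2],axis=2)
    m=(d<.03)&(abs(P[...,2]-cen[2])<.004)&(g<70)
    Q=P[m]; c=Q.mean(0); print('btn',m.sum(),c.round(4),np.median(Q[:,2]))
    q=Q[:,:2].astype(np.float32); print(cv2.minAreaRect(q*1000))
    # sleeve
    zs=np.median(P[235,264] if n=='top0' else P[143,255],axis=None)
    # bright sleeve top
    zz=(P[235,264] if n=='top0' else P[143,255])[2]
    m=(abs(P[...,2]-zz)<.006)&(np.linalg.norm(P[...,:2]-cen[:2]-[0,.06],axis=2)<.14)&(f['color'].min(2)>120)
    Q=P[m];print('sleeve',m.sum(),Q.mean(0).round(4),cv2.minAreaRect((Q[:,:2]*1000).astype(np.float32)))
    vx,vy,x0,y0=cv2.fitLine(Q[:,:2].astype(np.float32),cv2.DIST_L2,0,.001,.001).ravel();print(vx,vy,np.degrees(np.arctan2(vy,vx)))
f=pickle.load(open('top0.pkl','rb'));cv2.imwrite('pics/crop.png',cv2.resize(f['color'][200:275,110:400],None,fx=2.7,fy=2.7,interpolation=cv2.INTER_CUBIC))
```

```text
top0 283 237 [ 0.4902 -0.0525  0.1219] 52
top0 283 232 [ 0.4982 -0.0525  0.1216] 47
top0 246 233 [0.4986 0.0067 0.0814] 117
top0 210 229 [0.504  0.0676 0.0807] 116
top0 264 235 [ 0.496  -0.0238  0.0799] 114
top0 228 231 [0.5014 0.0372 0.0796] 115
top0 176 225 [0.5078 0.1228 0.0965] 114
top0 316 242 [ 0.4852 -0.1094  0.0963] 113
top0 292 135 [ 0.6598 -0.0657  0.1215] 49
top0 258 131 [ 0.678  -0.0099  0.0808] 107
top0 130 217 [0.5173 0.1949 0.114 ] 62
top0 350 245 [ 0.4813 -0.1651  0.0995] 51
btn 217 [ 0.4923 -0.0509  0.1219] 0.12179996304232013
((491.57958984375, -51.6059684753418), (28.66404151916504, 32.51898956298828), 84.84435272216797)
sleeve 95 [0.4955 0.0243 0.081 ] ((491.1557922363281, 17.85357666015625), (248.6242218017578, 36.16754150390625), 81.05425262451172)
0.10505468 0.9944664 83.96968
scene0 237 126 [ 0.4965 -0.0469  0.1216] 65
scene0 275 152 [0.4896 0.0105 0.081 ] 103
scene0 310 168 [0.4967 0.0676 0.082 ] 99
scene0 255 143 [ 0.4935 -0.0201  0.0918] 110
scene0 292 160 [0.4995 0.0402 0.0903] 99
btn 337 [ 0.4957 -0.0476  0.1207] 0.12085626805980935
((495.2825012207031, -48.03367614746094), (28.502790451049805, 32.995635986328125), 82.3895034790039)
sleeve 1479 [0.5018 0.0244 0.0928] ((499.49212646484375, 9.988014221191406), (262.2850341796875, 30.836763381958008), 84.11016845703125)
0.09768649 0.99521726 84.39403
```

View pics/crop.png

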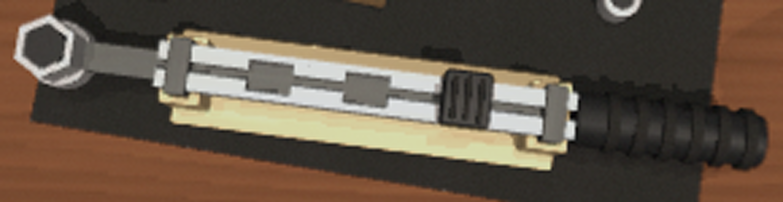

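Emit:
{"method": "play_rows", "body": {"plan": [[17,47,10,0,0,0.09,85],[34,93,20,0,0,0.18,85],[51,140,20,0,0,0.27,85],[68,187,20,0,0,0.36,85],[85,233,20,0,0,0.45,85],[102,280,20,0,0,0.54,85],[119,327,20,0,0,0.63,85],[136,373,20,0,0,0.72,85],[153,420,20,0,0,0.81,85],[170,466,20,0,0,0.9,85],[187,513,20,0,0,0.98,85],[203.5,559,20,0,0,1.0245,85]]}}

```text
clock: 1.3
tcp_pos: [0.494, -0.0484, 0.2126]
orientation: [2.328, 2.109, -0.0]
contact_force: [0.8, -0.7, 0.5]
grip_width: 0.0848
```

Emit:
{"method": "play_rows", "body": {"plan": [[0,0,0,0,0,0,85],[0,0,0,0,0,0,85],[0,0,0,0,0,0,85]]}}

```text
clock: 1.6
tcp_pos: [0.4933, -0.0517, 0.2122]
orientation: [-2.333, -2.103, 0.002]
contact_force: [-0.1, -1.1, -0.1]
grip_width: 0.0852
```

Run:
```python
from h import *
from scipy.spatial.transform import Rotation as Ro
f=grab('wrist','w0');P=cloud(f);g=f['color'].max(2)
o=r.get_obs();print(o['clock'],o['tcp_pos'],Ro.from_rotvec(o['orientation']).as_matrix().round(3),o['contact_force'])
m=(abs(P[...,2]-.1215)<.005)&(np.linalg.norm(P[...,:2]-[.493,-.05],axis=2)<.03)&(f['z_map']>0)
Q=P[m];print(m.sum(),Q.mean(0) if m.any() else 0)
if m.any(): print(cv2.minAreaRect((Q[:,:2]*1000).astype(np.float32)), np.median(Q[:,2]))
m=(abs(P[...,2]-.0935)<.004)&(np.linalg.norm(P[...,:2]-[.5,.0],axis=2)<.10)&(f['color'].min(2)>110)
Q=P[m];print(m.sum())
if m.sum()>5: print(Q.mean(0),cv2.minAreaRect((Q[:,:2]*1000).astype(np.float32)),cv2.fitLine(Q[:,:2].astype(np.float32),cv2.DIST_L2,0,.001,.001).ravel())
```

```text
1.65 [ 0.49333575 -0.05208969  0.21225907] [[ 0.104  0.995 -0.001]
 [ 0.995 -0.104 -0.001]
 [-0.001 -0.001 -1.   ]] [-0.32227865 -0.23013853  0.45141602]
1361 [ 0.49336308 -0.04956274  0.12205554]
((493.541259765625, -50.56167984008789), (30.2417049407959, 33.62428283691406), 83.24746704101562) 0.12222920504537452
3416
[0.49944811 0.01414174 0.09418288] ((498.237548828125, -1.0390548706054688), (197.06358337402344, 27.968210220336914), 84.23834991455078) [0.10130469 0.99485546 0.49944812 0.01414174]
```

View pics/w0.png

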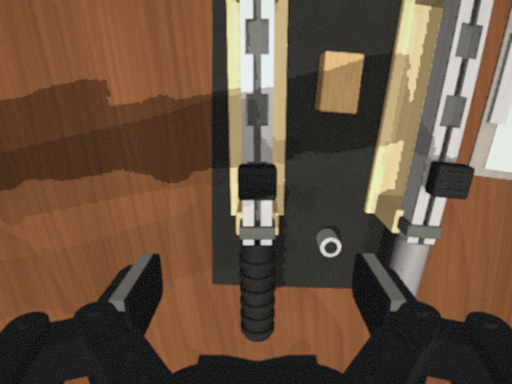

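Wrist view: the wrench button at (257,181) lies centred under the gripper and between the fingers. The scraper button at (448,180) is well clear. I'll go down around the wrench button.

Emit:
{"method": "play_rows", "body": {"plan": [[0,1.5,-30,0,0,0,70],[0,1.5,-65,0,0,0,60],[0,1.5,-95,0,0,0,55],[0,1.5,-112,0,0,0,50],[0,1.5,-120,0,0,0,50],[0,1.5,-120,0,0,0,50],[0,1.5,-120,0,0,0,50]], "grip_force": 30}}

```text
clock: 2.35
tcp_pos: [0.4945, -0.0494, 0.0934]
orientation: [2.332, 2.104, 0.001]
contact_force: [-0.5, 0.9, -0.7]
grip_width: 0.0498
```

Emit:
{"method": "play_rows", "body": {"plan": [[0,0,0,0,0,0,40],[0,0,0,0,0,0,30],[0,0,0,0,0,0,25],[0,0,0,0,0,0,25],[0,0,0,0,0,0,25]], "grip_force": 30}}

```text
clock: 2.85
tcp_pos: [0.494, -0.0488, 0.0928]
orientation: [2.331, 2.106, 0.0]
contact_force: [-0.3, -0.6, -1.0]
grip_width: 0.025
```

Run:
```python
from h import *
f=grab('wrist','w1');grab('scene','s1');o=r.get_obs();print(o['clock'],o['tcp_pos'],o['contact_force'],o['grip_width'])
```

```text
2.95 [ 0.49394543 -0.04884889  0.09263381] [-0.35716499  0.8869331  -0.44016363] 0.024860081998963997
```

View pics/w1.png

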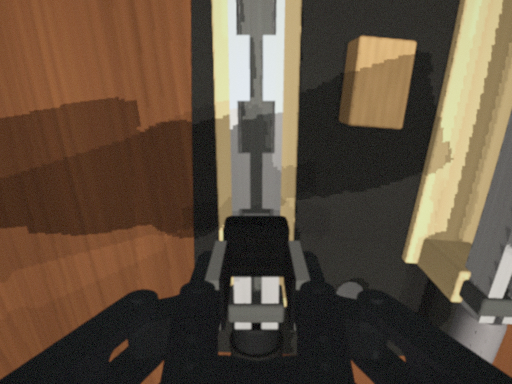

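Run:
```python
from h import *
f=pickle.load(open('s1.pkl','rb'))
cv2.imwrite('pics/s1c.png',cv2.resize(f['color'][60:210,160:320],None,fx=4,fy=4,interpolation=cv2.INTER_CUBIC))
f=grab('top','t1')
cv2.imwrite('pics/t1c.png',cv2.resize(f['color'][150:300,200:360],None,fx=4,fy=4,interpolation=cv2.INTER_CUBIC))
```

```text
(no output)
```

View pics/s1c.png

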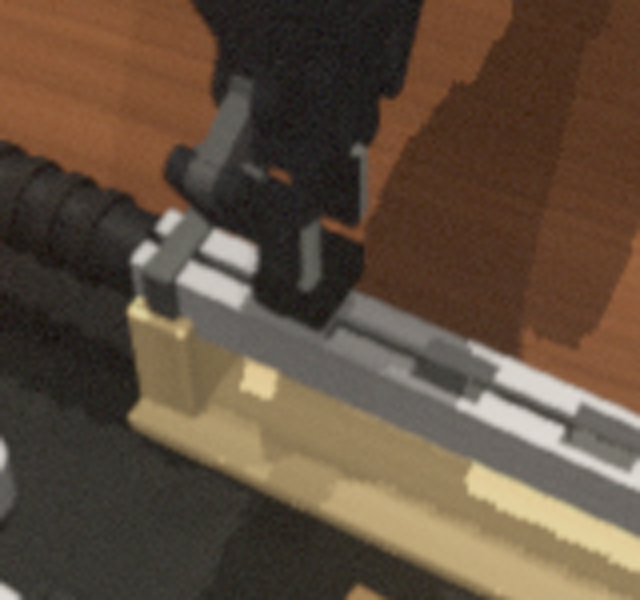

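View pics/t1c.png

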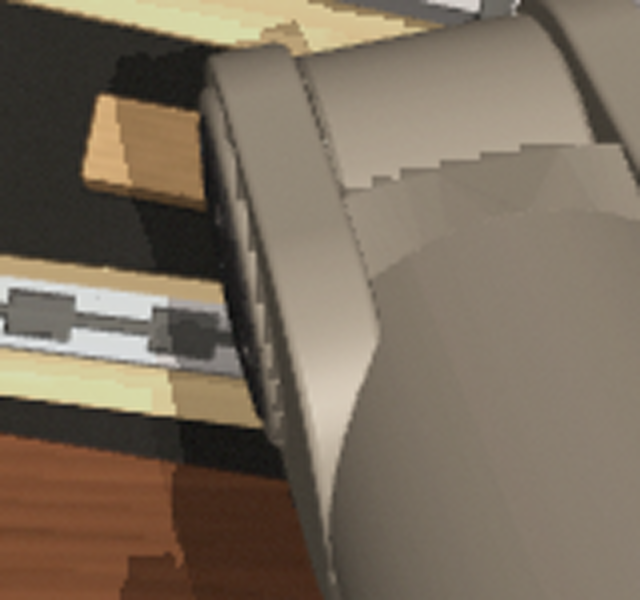

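Emit:
{"method": "play_rows", "body": {"plan": [[0,0,0,0,0,0,20],[0,0,0,0,0,0,20],[0,0,0,0,0,0,20]], "grip_force": 30}}

```text
clock: 3.3
tcp_pos: [0.4939, -0.0488, 0.0926]
orientation: [-2.331, -2.106, 0.0]
contact_force: [-0.8, 0.2, 0.3]
grip_width: 0.0202
```

Run:
```python
from h import *
f=grab('wrist','w2')
a=pickle.load(open('w1.pkl','rb'))['color'];b=f['color']
cv2.imwrite('pics/w12.png',np.hstack([cv2.resize(x[190:384,130:390],None,fx=1.5,fy=1.5,interpolation=cv2.INTER_CUBIC) for x in(a,b)]))
P=cloud(f)
for u,v in[(257,225),(257,240),(257,260),(217,255),(297,255),(225,255),(290,255)]:print(u,v,P[v,u].round(4))
```

```text
257 225 [ 0.4948 -0.0365  0.1191]
257 240 [ 0.4942 -0.0425  0.124 ]
257 260 [ 0.493  -0.0543  0.1225]
217 255 [ 0.4768 -0.0394  0.1424]
297 255 [ 0.5119 -0.0431  0.1421]
225 255 [ 0.4816 -0.0357  0.1503]
290 255 [ 0.5084 -0.0389  0.1494]
```

View pics/w12.png

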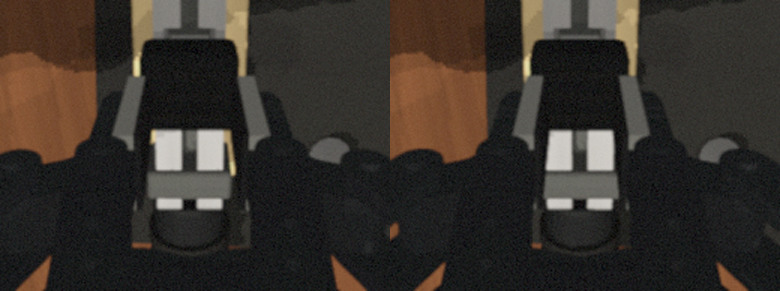

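The grip isn't trustworthy: the opening reads 20 mm on a 34 mm block, so the pads have tilted and the tips have swung in under the block. Pressing down like this would jam the tips on the sleeve. I'll let go, rise and press the flat top with the fingers shut.

Emit:
{"method": "play_rows", "body": {"plan": [[0,0,0,0,0,0,60],[0,0,0,0,0,0,60],[0,0,0,0,0,0,60],[0,0,0,0,0,0,60],[0,0,30,0,0,0,60],[0,-1,60,0,0,0,30],[0,-1,60,0,0,0,0],[0,-1,60,0,0,0,0],[0,-1,60,0,0,0,0],[0,-1,60,0,0,0,0],[0,-1,60,0,0,0,0],[0,-1,60,0,0,0,0]]}}

```text
clock: 4.55
tcp_pos: [0.4936, -0.0498, 0.1521]
orientation: [-2.331, -2.105, 0.001]
contact_force: [0.2, 0.0, -0.6]
grip_width: 0.0
```

Run:
```python
from h import *
f=grab('wrist','w3');f=grab('scene','s3')
print(r.get_obs()['tcp_pos'])
```

```text
[ 0.49380293 -0.04979451  0.15231808]
```

View pics/w3.png

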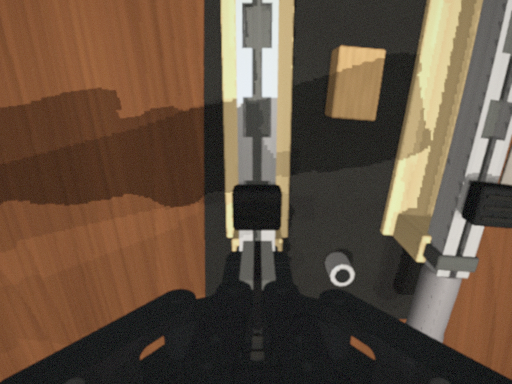

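View pics/s3.png

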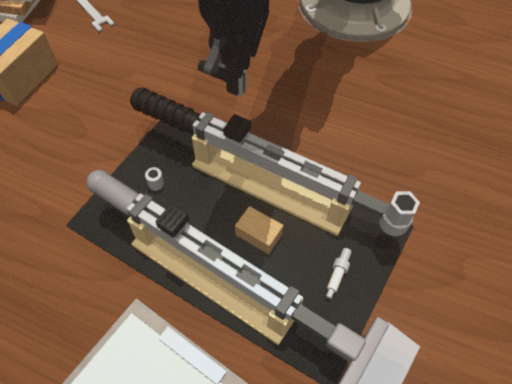

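The fingers are shut above the button, which sits at wrist (257,207) and scene (237,127) and hasn't moved. Now I'll go down to press it.

Emit:
{"method": "play_rows", "body": {"plan": [[0,0,-15,0,0,0,0],[0,0,-24,0,0,0,0],[0,0,-29,0,0,0,0],[0,0,-32,0,0,0,0],[0,0,-34,0,0,0,0],[0,0,-36,0,0,0,0],[0,0,-36,0,0,0,0]]}}

```text
clock: 5.35
tcp_pos: [0.494, -0.0498, 0.1166]
orientation: [2.331, 2.106, 0.0]
contact_force: [0.1, -0.2, 0.1]
grip_width: 0.0003
```

Run:
```python
from h import *
a=grab('scene','s4')['color'];b=grab('wrist','w4')['color']
o=r.get_obs();print(o['tcp_pos'],o['contact_force'])
cv2.imwrite('pics/x4.png',np.hstack([cv2.resize(a[60:180,170:300],(390,360),interpolation=cv2.INTER_CUBIC),cv2.resize(b[150:330,160:355],(390,360),interpolation=cv2.INTER_CUBIC)]))
```

```text
[ 0.49412959 -0.04981809  0.1168136 ] [-0.12915855 -0.85632161  0.33589626]
```

View pics/x4.png

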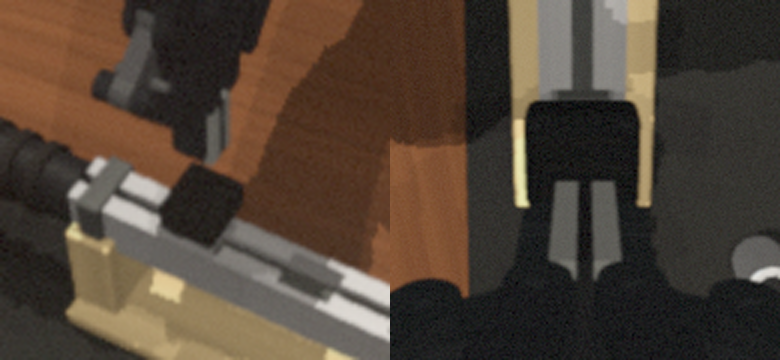

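Run:
```python
from h import *
f=pickle.load(open('s4.pkl','rb'));P=cloud(f)
for v in range(94,132,2):
    print(v,[tuple((P[v,u]*1000).round(0).astype(int)) for u in(232,236,240,244)], f['color'][v,[232,236,240,244]].max(1))
f=pickle.load(open('w4.pkl','rb'));P=cloud(f)
print('w')
for v in range(200,300,6):
    print(v,[tuple((P[v,u]*1000).round(0).astype(int)) for u in(245,252,262)])
```

```text
94 [(np.int64(516), np.int64(-43), np.int64(209)), (np.int64(507), np.int64(-42), np.int64(200)), (np.int64(506), np.int64(-37), np.int64(201)), (np.int64(494), np.int64(-37), np.int64(189))] [29 41 38 59]
96 [(np.int64(525), np.int64(-39), np.int64(216)), (np.int64(509), np.int64(-41), np.int64(199)), (np.int64(506), np.int64(-37), np.int64(198)), (np.int64(494), np.int64(-36), np.int64(186))] [38 35 34 62]
98 [(np.int64(525), np.int64(-39), np.int64(213)), (np.int64(516), np.int64(-38), np.int64(203)), (np.int64(505), np.int64(-37), np.int64(193)), (np.int64(493), np.int64(-37), np.int64(181))] [37 36 76 65]
100 [(np.int64(524), np.int64(-39), np.int64(208)), (np.int64(507), np.int64(-42), np.int64(189)), (np.int64(502), np.int64(-39), np.int64(185)), (np.int64(494), np.int64(-36), np.int64(178))] [34 36 95 63]
102 [(np.int64(526), np.int64(-39), np.int64(206)), (np.int64(507), np.int64(-42), np.int64(185)), (np.int64(502), np.int64(-39), np.int64(182)), (np.int64(494), np.int64(-37), np.int64(174))] [33 39 98 59]
104 [(np.int64(526), np.int64(-39), np.int64(203)), (np.int64(508), 
[... 4628 characters left out ...]
(-37), np.int64(188)), (np.int64(493), np.int64(-38), np.int64(188)), (np.int64(497), np.int64(-39), np.int64(187))]
278 [(np.int64(491), np.int64(-37), np.int64(193)), (np.int64(493), np.int64(-38), np.int64(192)), (np.int64(497), np.int64(-39), np.int64(192))]
284 [(np.int64(491), np.int64(-37), np.int64(198)), (np.int64(493), np.int64(-40), np.int64(192)), (np.int64(496), np.int64(-40), np.int64(193))]
290 [(np.int64(491), np.int64(-37), np.int64(201)), (np.int64(493), np.int64(-42), np.int64(194)), (np.int64(496), np.int64(-42), np.int64(194))]
296 [(np.int64(491), np.int64(-37), np.int64(204)), (np.int64(493), np.int64(-42), np.int64(197)), (np.int64(496), np.int64(-42), np.int64(198))]
```

Both cameras put the fingertips at z ≈ 0.157 while the reported TCP is 0.117. The real tips are therefore about 40 mm higher than reported, and the fingers never touched the button. I'll keep going down by force and picture, with contact expected near a reported z of 0.081.

Emit:
{"method": "play_rows", "body": {"plan": [[0,0,-12,0,0,0,0],[0,0,-22,0,0,0,0],[0,0,-28,0,0,0,0],[0,0,-31,0,0,0,0],[0,0,-31,0,0,0,0],[0,0,-31,0,0,0,0]]}}

```text
clock: 6.05
tcp_pos: [0.4941, -0.0498, 0.0856]
orientation: [-2.331, -2.106, -0.0]
contact_force: [0.6, 0.4, 0.1]
grip_width: -0.0001
```

Run:
```python
from h import *
f=grab('scene','s5');a=f['color'];P=cloud(f)
o=r.get_obs();print(o['tcp_pos'],o['contact_force'])
cv2.imwrite('pics/x5.png',cv2.resize(a[60:180,170:300],(520,480),interpolation=cv2.INTER_CUBIC))
m=(abs(P[...,1]+.039)<.003)&(abs(P[...,0]-.502)<.008)&(P[...,2]>.125)
print(m.sum(),P[m][:,2].min() if m.any() else 0)
```

```text
[ 0.4942115  -0.04978602  0.08582208] [-0.36125706 -0.25328532 -1.27287461]
169 0.12578755482983886
```

View pics/x5.png

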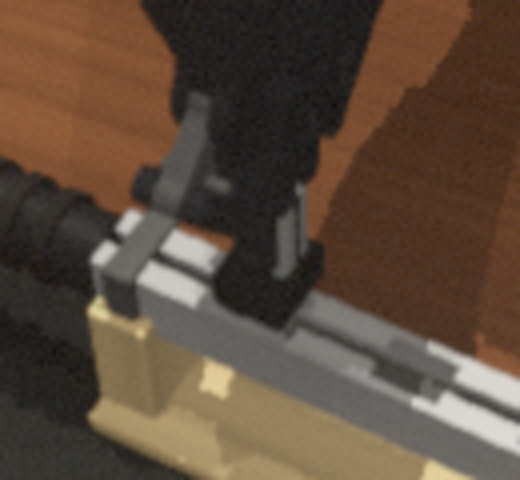

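The tips are now just above the button top, at about (285,275) in the crop. I'll go down in 1 mm steps and watch the force.

Emit:
{"method": "play_rows", "body": {"plan": [[0,0,-2,0,0,0,0],[0,0,-4,0,0,0,0],[0,0,-5,0,0,0,0],[0,0,-6,0,0,0,0],[0,0,-6,0,0,0,0]]}}

```text
clock: 6.6
tcp_pos: [0.4944, -0.0498, 0.08]
orientation: [2.331, 2.105, 0.001]
contact_force: [-0.7, -1.0, 5.7]
grip_width: -0.0001
```

Emit:
{"method": "play_rows", "body": {"plan": [[0,0,-1,0,0,0,0],[0,0,-2,0,0,0,0],[0,0,-3,0,0,0,0],[0,0,-4,0,0,0,0],[0,0,-5,0,0,0,0],[0,0,-5,0,0,0,0]]}}

```text
clock: 7.2
tcp_pos: [0.4944, -0.0499, 0.0754]
orientation: [2.331, 2.105, 0.001]
contact_force: [-1.6, -0.9, 8.5]
grip_width: -0.0
```

Emit:
{"method": "play_rows", "body": {"plan": [[0,0,-1,0,0,0,0],[0,0,-1.5,0,0,0,0],[0,0,-1.5,0,0,0,0]]}}

```text
clock: 7.5
tcp_pos: [0.4946, -0.0499, 0.0752]
orientation: [2.33, 2.105, 0.0]
contact_force: [-7.2, -0.9, 23.5]
grip_width: -0.0002
```

It has bottomed out at 23 N. Now I'll slide 60 mm along the tube.

Emit:
{"method": "play_rows", "body": {"plan": [[0.3,3,0,0,0,0,0],[0.9,9,0,0,0,0,0],[1.5,15,0,0,0,0,0],[2.1,21,0,0,0,0,0],[2.8,27,0,0,0,0,0],[3.4,33,0,0,0,0,0],[4.0,39,0,0,0,0,0],[4.6,45,0,0,0,0,0],[5.2,51,0,0,0,0,0],[5.7,56,0,0,0,0,0],[6.1,59.7,0,0,0,0,0],[6.1,59.7,0,0,0,0,0]]}}

```text
clock: 8.7
tcp_pos: [0.5008, 0.0108, 0.0752]
orientation: [2.329, 2.106, 0.002]
contact_force: [-7.7, 0.1, 23.5]
grip_width: -0.0001
```

Run:
```python
from h import *
f=grab('scene','s6');a=f['color'];P=cloud(f)
o=r.get_obs();print(o['tcp_pos'],o['contact_force'])
cv2.imwrite('pics/x6.png',cv2.resize(a[60:240,130:430],(800,480),interpolation=cv2.INTER_CUBIC))
```

```text
[0.5007984  0.010741   0.07522319] [-6.85428041  1.28744009 21.60191227]
```

View pics/x6.png

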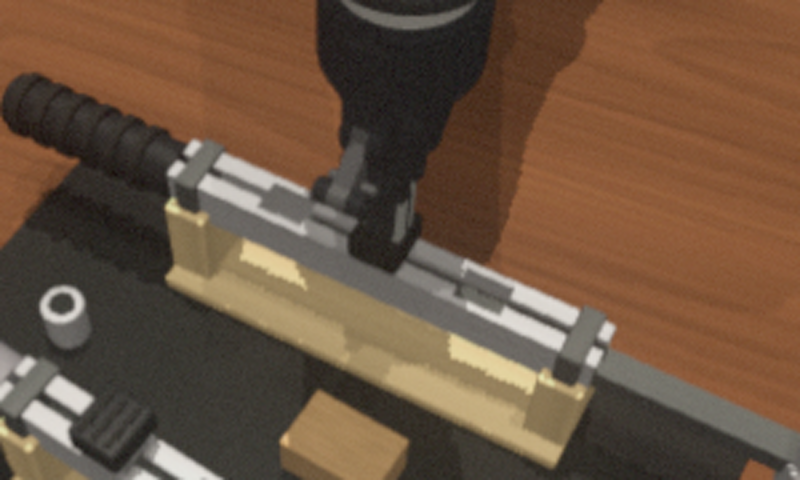

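The button has moved under the fingers to the middle, at (385,245) in the crop. The first hole at (288,203) is now empty. I'll lift straight up.

Emit:
{"method": "play_rows", "body": {"plan": [[0,0,3,0,0,0,0],[0,0,8,0,0,0,0],[0,0,20,0,0,0,0],[0,0,50,0,0,0,0],[0,0,90,0,0,0,0],[-20,-40,120,0,0,0,0],[-20,-80,130,0,0,0,0],[-20,-120,130,0,0,0,0],[-20,-160,130,0,0,0,0],[-20,-200,130,0,0,0,0],[-20,-200,130,0,0,0,0]]}}

```text
clock: 9.85
tcp_pos: [0.4786, -0.1967, 0.2031]
orientation: [2.34, 2.094, -0.003]
contact_force: [-0.1, 0.0, -0.2]
grip_width: -0.0001
```

Run:
```python
from h import *
f0=pickle.load(open('top0.pkl','rb'))
for n,cen in(('top',0),('scene',0)):
    f=grab(n,n+'7');P=cloud(f);g=f['color'].max(2)
    for nm,c in(('wrench',[.4995,.0097]),('scraper',[.66,-.065])):
        m=(np.linalg.norm(P[...,:2]-c,axis=2)<.03)&(P[...,2]>.105)&(P[...,2]<.13)&(g<75)
        Q=P[m]; print(n,nm,m.sum(), Q.mean(0).round(4) if m.any() else 0, np.median(Q[:,2]) if m.any() else 0, cv2.minAreaRect((Q[:,:2]*1000).astype(np.float32))[0] if m.any() else 0)
o=r.get_obs();print(o['clock'],o['tcp_pos'],o['contact_force'])
```

```text
top wrench 290 [0.4993 0.0093 0.1217] 0.12175423430549734 (497.9533386230469, 8.343653678894043)
top scraper 377 [ 0.6596 -0.0668  0.1209] 0.1216417019993724 (660.944580078125, -67.70819091796875)
scene wrench 503 [0.5042 0.0134 0.1188] 0.12023532514755032 (501.17352294921875, 11.938821792602539)
scene scraper 601 [ 0.665  -0.0622  0.1194] 0.12106171270027544 (663.2640991210938, -64.55839538574219)
9.95 [ 0.4795553  -0.19085334  0.20311159] [-0.50307044  0.60089503  0.4441007 ]
```

View pics/top7.png

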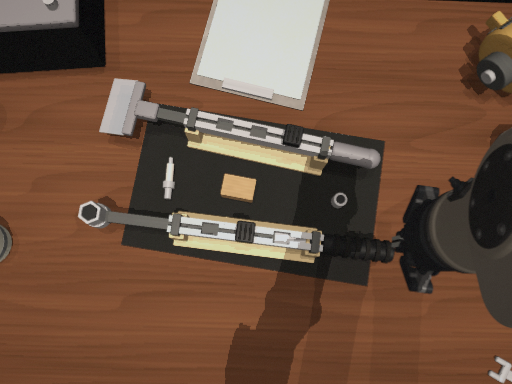

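View pics/scene7.png

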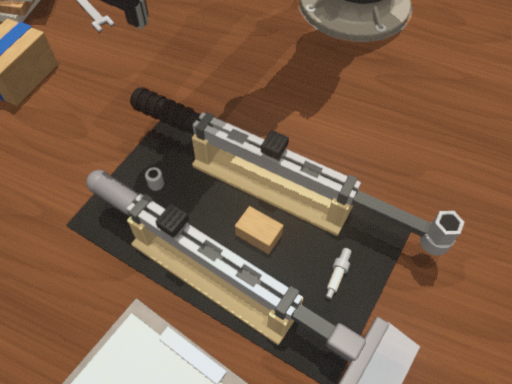

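The wrench button is now in the middle hole at top (245,232). It moved 60 mm (y from -51.6 to 8.3 mm) and its top is back at 0.1217 m, so it has popped up. The scraper button is still at (292,135).

Emit:
{"method": "play_rows", "body": {"plan": [[0,0,0,0,0,0,0],[0,0,0,0,0,0,0],[0,0,0,0,0,0,0]]}}

```text
clock: 10.25
tcp_pos: [0.4803, -0.1889, 0.2032]
orientation: [-2.329, -2.108, -0.0]
contact_force: [-0.7, -0.8, 0.3]
grip_width: -0.0
```

Run:
```python
from h import *
f=pickle.load(open('top0.pkl','rb'));P=cloud(f);g=f['color'].max(2)
m=(np.linalg.norm(P[...,:2]-[.66,-.065],axis=2)<.03)&(P[...,2]>.105)&(P[...,2]<.13)&(g<75)
print('scraper before',P[m].mean(0))
print(r.get_obs()['contact_force'],r.hand_in())
```

```text
scraper before [ 0.65958963 -0.06681336  0.12086348]
the job is handed in; nothing more can be done
[-0.70943377 -0.82094576  0.27819817] None
```

The wheel wrench is let out to its middle hole with the thumb button popped up, and the job is handed in; it reported no verdict. I pressed the button with shut fingers until it bottomed out (about 23 N), slid it 60 mm towards the socket, then lifted off and moved clear.

**Last checks:**
- **Wrench:** the top camera showed the button moved 60 mm. Its top is back at 0.1217 m, the same height as at the start.
- **Scraper:** its button is where it began, within 0.1 mm.
- **Robot:** it touches nothing, with wrist force at noise level. The clock was at about 10 s of the 32 s allowed.

**What disagreed:**
- **Tip height:** the reported TCP height is about 40 mm lower than where both cameras and the contact force put the fingertips.
- **First grip:** because of that, my first try at gripping the button closed on air above it and moved nothing. I misread it at first as tilted pads. After that I went by the pictures and the force.
- **Side force:** while pressing, there was also about 7 N of sideways force across the tube.

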